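# Snap an S-hook onto the desk bar and hang the stationery trough from it

## Robot

A 7-joint arm with a two-finger parallel gripper is mounted at the origin on a cart in front of the work surface, level with it; the furniture and walls round the work are solid. World frame = base frame: x ahead of the robot, y to its left, z up, the work surface at z = 0. Lengths are in m, angles in degrees, forces in N, time in s.
With the tool pointing down it reaches from about 0.4 to 0.925 m from the base axis. Payload 4.1 kg.
Tool frame: the origin (TCP) lies midway between the tips of the shut fingers; the grasp point (between the pads) lies 19 mm behind it; z points along the fingers, y is the line along which they close (so a half turn about z gives the same grasp; the last joint's range is limited). The gripper opens to 85 mm and grips with 20 to 120 N. Pads are 22 mm wide; open, the fingers measure 114 mm over their backs; the gripper's body (76 mm by 85 mm) begins 54 mm behind the grasp point. The pads swing forward as they close: fully open they stand 13 mm farther back than shut.
Start: joints at [-79.756, 22.827, 2.584, 88.041, -1.071, 69.15, -2.905], TCP at [0.178, 0.625, 0.231] pointing down, gripper open.
Joint ranges: [-161.44, 161.44], [-28.35, 127.94], [-78.24, 83.42], [0, 140.83], [-78.03, 258.03], [13.02, 114.36], [-168.23, 168.23]. Speed limits (degrees/s): [147.25, 147.25, 180, 180, 180, 180, 180].

## Interface

Orientations are given as a 3x3 rotation matrix whose columns are the frame's x, y, z axes.
In Python, from rig import env gives the robot as it stands. The module is installed in compiled form; this text tells all that it offers.
- The arm moves only by the tool apply_moves, never from a script. Its argument "increments" is a list of rows, each a list of 7 numbers: the shift along the tool's x, y, z in m, then the turn, a rotation vector about the tool's x, y, z in degrees, then the opening, from 0 (shut) to 1 (fully open). In form: [[dx, dy, dz, ax, ay, az, claw], ...]. A call has 1 to 20 rows; each row shifts and turns the commanded pose from where the row before left it, along the tool's axes as they then stand; what a row does not reach is not made up. A row lasts 1/12 s, in which the tool goes at most 41.7 mm and 7.16 degrees, less where a joint would pass 70% of its speed; a pose out of reach is approached as far as the arm can. A call with a gripper value outside its range is refused whole. The fingers move at their own pace and stop on an object; the grip force is fixed at half the most. Time passes only in rows, so rows that do not move let the fingers close. It gives the time, the measured TCP pose, the force, the opening and the grip force at its end, in the units of the state.
- env.sense(): the state, without advancing time (a new reading comes with each control period).
- env.camera(name): name is "side" or "top"; returns the picture (480x640x3 uint8, red, green, blue); there is no depth.
- env.camera_model(name): a dict with "fx", "fy", "cx", "cy" (pixels), "dist" ([k1, k2, p1, p2, k3] as OpenCV has them; the pictures are not rectified), "extrinsics" (4x4, takes a point from world to camera coordinates). Camera axes: x right, y down, z forward; pixel columns grow to the right and rows downward; lengths in m; the calibration is good to about 2 mm. A picture is of the moment at which its call begins. camera_model takes no time and is no camera call.
- env.finish_job(): hands the job in; it is judged then, once.
The state is a dict: "clock": time; "qpos": joint angles; "qvel": joint speeds; "joint_efforts": joint torques, N m; "position": TCP position; "ee_rot": TCP orientation; "force": force on the tool from outside, world axes, zero at the start; "torque": the same for the moment, N m; "grip_width": finger opening in m; "grip_force": force on a finger pad.
Only numpy, scipy, OpenCV 4.12 (cv2) and the standard library are available. Lean on these libraries where they do the work, as an engineer would, in place of code of your own. Each camera call takes 0.05 s, during which the arm holds its last target. There are 200 camera calls.

## Task

Take the S-hook out of its wooden rest and snap it onto the steel bar near the bar's middle, lower curl open towards you, pressing until the sprung gate has closed under the bar but never with more than 25 newtons. Let go of it, then hang the small wooden trough by its wire bail from the hook's lower curl so that it hangs level and still, clear of the desk. Leave the beaker, tealight, tape roll and spool where they are.

Things in the scene. Friction and masses are not known exactly. Their poses are not given: they have to be found in the camera images.
- stand: Fixed stand: two wooden feet with 12 mm steel posts (302 mm tall) at y = -150 and +150 mm in its frame; a 12 mm round steel bar joins them along its y axis at x = 0. Origin on the desk midway between the posts, +x away from the robot. The bar's height is NOT measured: its axis is clamped anywhere 212 to 285 mm above the desk; find it by touch or sight. It does not move.
- hook: S-hook of flat steel strap, 14 mm wide (y), 4 mm thick, 160 mm tall, about 0.19 kg, upright in the rest. Origin: middle of the underside of the lower curl, z up. Upper curl, 14 mm inside, has a straight shank on the -x side (inner face x = -7 mm) down to z = 56 mm, slanting then to x = +10 at z = 24 mm. Lower curl, 16 mm inside, is open upward on the -x side.
- hook_grip (a point): Middle of the wooden grip block on top of the hook, (1, 0, 144) mm in the hook frame. Block 24 (x) x 14 (y) mm, z = 114 to 160 mm; pinch it across its 14 mm.
- hook_crown (a point): Where the bar's axis lies in the hook when home: (0, 0, 104) mm in the hook frame. The bar enters the upper curl from the +x side, between the gate's end and the slant (bar axis 61 to 78 mm above the hook's origin), until the shank meets it; then the hook goes down about 35 mm, the gate yields and snaps shut under the bar and the crown's cushion sits on it.
- hook_seat (a point): Where the axis of the trough's bail lies when hung: (0, 0, 7) mm in the hook frame, on the strap of the lower curl.
- hook_tip (a point): Free tip of the lower curl: (-14, 0, 21) mm in the hook frame; the strap ends about 2 mm higher. 33 mm of free height above it, up to the shank's lower bend.
- gate (a joint): Hinge of the sprung steel gate on the +x side of the upper curl, rad: 0 = shut, grows as the bar pushes it outward (about 0.08 as the bar passes). Shut, its lowest end is at x = 11, z = 86 mm in the hook frame. Passing the bar takes about 5 to 11 N of downward push; then the cushion meets the bar.
- rest: Wooden block 80 x 50 x 55 mm fixed to the desk, slot 18 mm wide (y), 31 mm long (x), open at the top, floor 10 mm above the desk; the hook's lower end stands loosely in it, 45 mm deep. Origin in the middle of its underside.
- trough: Loose open wooden trough, 180 (x) x 46 (y) x 40 (z) mm, walls 4 mm, 0.12 to 0.22 kg, same at both ends. Origin in the middle of its underside. A rigid 6 mm steel wire bail spans its middle from side to side (legs at y = -20 and +20 mm), 43 mm free height over the rim. Pinch it across the 46 mm near the end that will face the robot; it hangs with its length across the bar.
- bail_top (a point): Middle of the bail's top bar (along the trough's y, straight for 24 mm), on its axis: (0, 0, 86) mm in the trough frame.
- beaker: Bystander: small white ceramic beaker, 52 mm wide, 68 mm tall, origin under its centre.
- tealight: Bystander: tealight, 39 mm wide, 19 mm tall, origin under its centre.
- tape_roll: Bystander: roll of paper tape, 43 mm wide, 15 mm tall, lying flat, origin under its centre.
- spool: Bystander: thread spool, 28 mm wide, 36 mm tall, origin under its centre.
- cushion: Black rubber cushion under the crown of the hook, 9 x 13 mm, origin in the middle of its underside, (0, 0, 110) mm in the hook frame. When the hook is home it rests on top of the bar; it yields up to 2.5 mm, 7 N per mm, then stops hard.

How it is judged (in metres and radians):
On the way:
1. before the trough touches it, the hook hangs home on the bar near its middle, gate shut, lower curl open towards the robot, and has been let go (contact force between cushion and stand above 0.4 N and value of joint gate below 0.04 rad and x of hook_crown in the frame of stand between -0.006 and 0.006 m and y of hook_crown in the frame of stand between -0.07 and 0.07 m and x of hook_tip in the frame of stand below 0 m and angle between hook's own z axis and vertical below 0.3 rad and height (world z) of hook_crown above 0.2 m and contact force between each of the fingers, trough and hook below 0.1 N), for 0.2 s.
At the end, for the whole second after the job is handed in: Hook resting by its cushion on the bar within 70 mm of its middle: crown within 6 mm of the bar's line, gate under 0.04 rad, upright within 0.3 rad, lower curl towards the robot. Bail within 10 mm of the seat, trough level within 0.2 rad, over 15 mm above the desk, off the stand; both under 60 mm/s (contact force between cushion and stand above 0.4 N and value of joint gate below 0.04 rad and x of hook_crown in the frame of stand between -0.006 and 0.006 m and y of hook_crown in the frame of stand between -0.07 and 0.07 m and x of hook_tip in the frame of stand below 0 m and angle between hook's own z axis and vertical below 0.3 rad and height (world z) of hook_crown above 0.2 m and contact force between trough and hook above 0.5 N and distance between bail_top and hook_seat below 0.01 m and angle between trough's own z axis and vertical below 0.2 rad and height (world z) of trough above 0.015 m and contact force between trough and stand below 0.1 N and linear speed of each of trough, hook below 0.06 m/s); the robot touches nothing.
It fails at once if the hook presses on the bar or stand with more than 25 N (contact force between hook and stand above 25 N).
It fails at once if a bystander is moved by more than 20 mm (distance of any of beaker, tealight, tape_roll, spool from where it was at the start of the episode above 0.02 m).
It also fails if it takes over 72 s, if anything falls off the work surface, if the arm or the gripper's body presses on something with over 40 N, if the wrist force passes 120 N, or if a joint passes its speed limit or range.

## Working session

There is one attempt and no reset: what is moved stays moved. The work goes in short steps, Python scripts to look and compute and a tool call to move; the robot and the scene stay as the last step left them, time stands still between calls to the robot, and variables do not carry over. Pictures are saved under pics/ and viewed, at most 10 in all, crops included, and the job is handed in when it is done.

Besides the shell and the picture viewer there is one more tool, called after "Call:" as name(argument=value, ...), one argument or row to a line, values as JSON. apply_moves: Moves the arm, as the interface text tells. Its arguments: {"type":"object","properties":{"increments":{"type":"array"}},"required":["increments"]}

```bash
mkdir -p pics; cat > h.py <<'E'
import numpy as np, cv2
from rig import env
def snap(n,f):
    im=env.camera(n); cv2.imwrite('pics/'+f,cv2.cvtColor(im,cv2.COLOR_RGB2BGR)); return im
def ray(n,u,v):
    m=env.camera_model(n);K=np.array([[m['fx'],0,m['cx']],[0,m['fy'],m['cy']],[0,0,1]])
    p=cv2.undistortPoints(np.array([[[u,v]]],float),K,np.array(m['dist'])).ravel()
    E=np.array(m['extrinsics']);R=E[:3,:3];return -R.T@E[:3,3],R.T@np.array([p[0],p[1],1])
def onz(n,u,v,z):
    c,d=ray(n,u,v);return c+d*(z-c[2])/d[2]
def onx(n,u,v,x,k=0):
    c,d=ray(n,u,v);return c+d*(x-c[k])/d[k]
def two(a,b):
    (c1,d1),(c2,d2)=ray(*a),ray(*b)
    s=np.linalg.lstsq(np.c_[d1,-d2],c2-c1,rcond=None)[0];p,q=c1+s[0]*d1,c2+s[1]*d2
    return (p+q)/2,np.linalg.norm(p-q)
def proj(n,P):
    m=env.camera_model(n);K=np.array([[m['fx'],0,m['cx']],[0,m['fy'],m['cy']],[0,0,1]]);E=np.array(m['extrinsics'])
    return cv2.projectPoints(np.array(P,float).reshape(-1,1,3),cv2.Rodrigues(E[:3,:3])[0],E[:3,3],K,np.array(m['dist']))[0].reshape(-1,2)
E
python3 - <<'E'
from h import *
np.set_printoptions(precision=4,suppress=True)
for n in('side','top'):
    snap(n,n+'0.png');m=env.camera_model(n);print(n,m['fx'],np.array(m['extrinsics']),ray(n,320,240))
s=env.sense();print(s['position'],s['ee_rot'],s['clock'])
E
```

```text
side 552.0578546200071 [[ 0.8253 -0.5647 -0.0053 -0.408 ]
 [-0.3195 -0.459  -0.829   0.3735]
 [ 0.4657  0.6858 -0.5592  0.886 ]
 [ 0.      0.      0.      1.    ]] (array([ 0.0434, -0.6666,  0.8029]), array([ 0.4586,  0.6791, -0.5735]))
top 497.5954940430557 [[-0.1258 -0.9921  0.0016  0.2043]
 [-0.9716  0.1229 -0.2024  0.5873]
 [ 0.2006 -0.0271 -0.9793  1.2314]
 [ 0.      0.      0.      1.    ]] (array([0.3493, 0.1639, 1.3245]), array([ 0.1954, -0.0223, -0.9805]))
[0.1781 0.6246 0.2304] [[-0.9617  0.2741 -0.0004]
 [ 0.2741  0.9617 -0.0017]
 [-0.0001 -0.0017 -1.    ]] 0.1
```

View pics/side0.png

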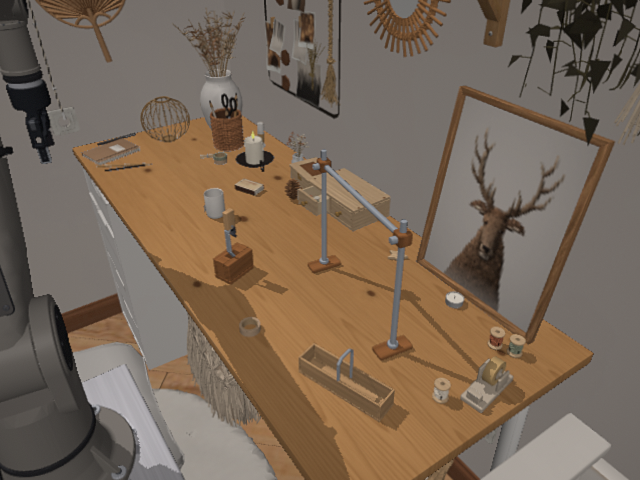

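View pics/top0.png

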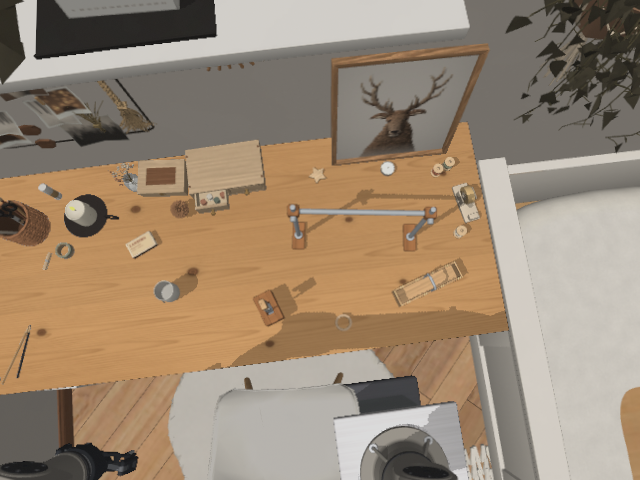

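The side view shows the bar running from (325,163) to (403,236), the hook in its rest at (232,240) and the trough around (345,378). In the top view the bar is at (293,210)-(431,213), the rest at (268,308) and the trough at (428,283). I'll enlarge these areas next.

```bash
python3 - <<'E'
from h import *
S=cv2.imread('pics/side0.png');T=cv2.imread('pics/top0.png')
def c(I,x,y,w,h,k): return cv2.resize(I[y:y+h,x:x+w],None,fx=k,fy=k,interpolation=cv2.INTER_CUBIC)
a=np.hstack([c(S,200,195,80,60*5//4,5),c(T,235,275,80,75,5)])
b=np.hstack([c(S,295,335,100,56,4),c(T,380,250,100,56,4)])
cv2.imwrite('pics/c1.png',np.vstack([a,b])[:600])
cv2.imwrite('pics/c2.png',np.vstack([c(S,300,145,160,100,5)[:, :800],])[:600])
for n,I,P in(('side',S,(345,378)),):pass
# stand posts: feet guess
print(onz('side',324,264,.0),onz('side',392,348,0.0),onz('top',299,237,0),onz('top',410,239,0))
for z in(.212,.25,.285): print(z,onz('top',293,210,z),onz('top',431,213,z))
print(two(('side',325,163),('top',293,210)),two(('side',403,236),('top',431,213)))
print(two(('side',345,352),('top',432,283)))
E
```

```text
[0.63711725 0.19618188 0.        ] [ 0.59302596 -0.10329396  0.        ] [0.62866763 0.18936295 0.        ] [ 0.58526696 -0.10950275  0.        ]
0.212 [0.64893276 0.19161795 0.212     ] [ 0.60195633 -0.1240305   0.212     ]
0.25 [0.63869718 0.19066965 0.25      ] [ 0.59332533 -0.11419718  0.25      ]
0.285 [0.62926966 0.18979621 0.285     ] [ 0.58537572 -0.10514017  0.285     ]
(array([0.63416081, 0.18948985, 0.27165879]), np.float64(0.0028204774890377552)) (array([ 0.58872094, -0.10871031,  0.27246144]), np.float64(0.001128748760772569))
(array([ 0.45403725, -0.12836879,  0.09234743]), np.float64(0.005558704517434308))
```

View pics/c1.png

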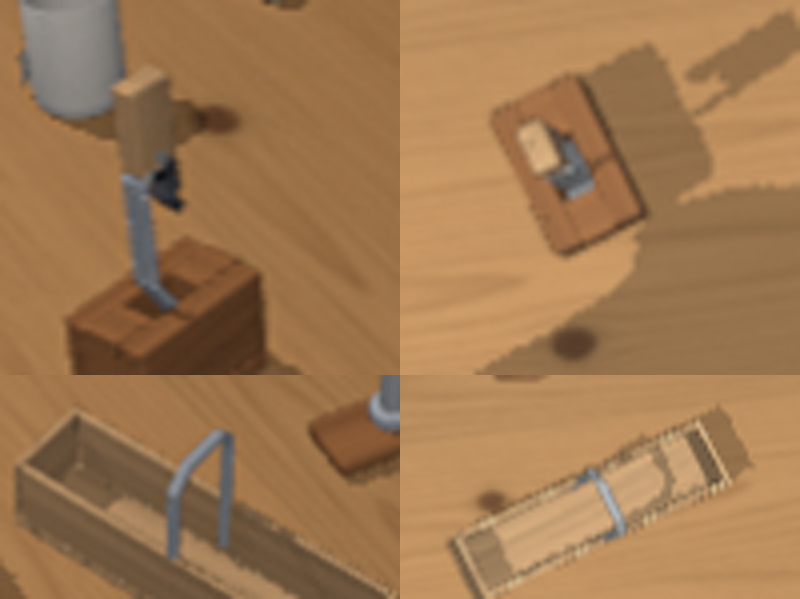

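View pics/c2.png

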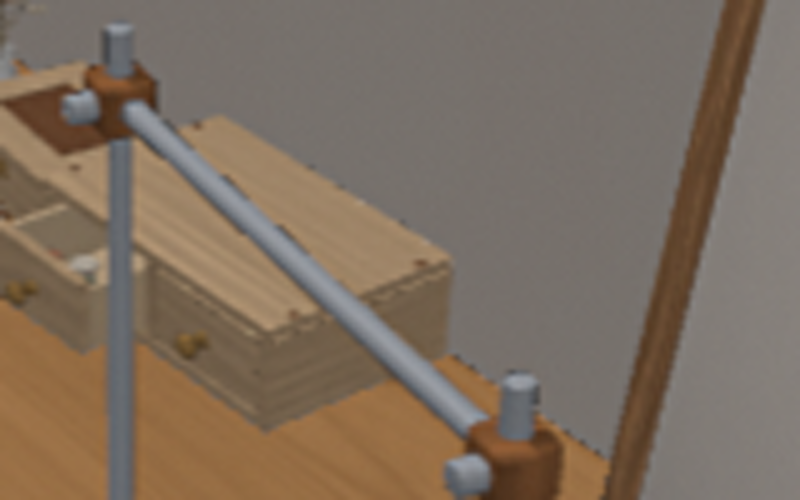

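The crops show the grip block's top face at about side (228.4,211.8) and top (263,304.4). The gate is on the side away from the robot. The rest's and trough's rim corners can be read, and the bar is clean between its clamps. The next script works out poses from these.

```bash
python3 - <<'E'
from h import *
np.set_printoptions(precision=4,suppress=True)
T=cv2.imread('pics/top0.png').astype(int);S=cv2.imread('pics/side0.png').astype(int)
def barpts(I,pa,pb,vert):
    m=((I[...,0]-I[...,2])>8).astype(np.uint8)  # bluish
    P=[]
    for t in np.linspace(.1,.9,30):
        x=pa[0]+t*(pb[0]-pa[0]);y=pa[1]+t*(pb[1]-pa[1])
        c=int(round(x));ys=np.arange(int(y)-9,int(y)+10)
        w=m[ys,c]
        if w.sum()>2: P.append((c,ys[w>0].mean(),w.sum()))
    return np.array(P)
bt=barpts(T,(300,211.5),(425,213),1);bs=barpts(S,(327,167),(395,230),1)
print(bt[::6],bs[::6])
ft=np.polyfit(bt[:,0],bt[:,1],1);fs=np.polyfit(bs[:,0],bs[:,1],1)
# planes: intersect
def plane(n,f,a,b):
    c,d1=ray(n,a,np.polyval(f,a));_,d2=ray(n,b,np.polyval(f,b));q=np.cross(d1,d2);q/=np.linalg.norm(q);return q,q@c
q1,k1=plane('top',ft,300,425);q2,k2=plane('side',fs,330,392)
d=np.cross(q1,q2);d/=np.linalg.norm(d);d*=np.sign(d[1])
p0=np.linalg.solve(np.array([q1,q2,[0,1,0]]),[k1,k2,.04]);print('bar dir',d,'pt y=.04',p0,'yaw',np.degrees(np.arctan2(-d[0],d[1])))
print('postbase mid check', (two(('side',403,236),('top',431,213))[0]+two(('side',325,163),('top',293,210))[0])/2)
# rest
R=[onz('top',235+(x-400)/5,275+y/5,.055) for x,y in((492,110),(575,75),(648,215),(565,255))]
R=np.array(R);print('rest',R.mean(0),[np.linalg.norm(R[i]-R[i-1]) for i in range(4)])
for a,b in((3,0),(2,1)):
    v=R[b]-R[a];print('yaw',np.degrees(np.arctan2(v[1],v[0])))
print('grip top',two(('side',228.4,211.8),('top',263,304.4)),onz('side',228.4,211.8,.17),onz('top',263,304.4,.17))
# trough rim
C=np.array([onz('top',380+(x-400)/4,250+(y-375)/4,.04) for x,y in((455,540),(698,422),(730,482),(490,600))])
print('trough',C,C.mean(0),[np.linalg.norm(C[i]-C[i-1]) for i in range(4)])
for a,b in((0,1),(3,2)):
    v=C[b]-C[a];print('yaw',np.degrees(np.arctan2(v[1],v[0])))
print('bail',onz('top',380+208/4,250+125/4,.086),onz('side',295+202/4,335+(462-375)/4,.086))
for n,p in(('beaker',(167,291)),('tape',(344,322)),('spool',(460,231))):print(n,onz('top',*p,.02))
E
```

```text
[] [[334.     174.       5.    ]
 [345.     184.       7.    ]
 [356.     194.       7.    ]
 [368.     205.5      6.    ]
 [379.     215.8333   6.    ]]Traceback (most recent call last):
  File "<stdin>", line 15, in <module>
IndexError: too many indices for array: array is 1-dimensional, but 2 were indexed
```

```bash
cat > m.py <<'E'
from h import *
np.set_printoptions(precision=4,suppress=True)
T=cv2.imread('pics/top0.png').astype(int);S=cv2.imread('pics/side0.png').astype(int)
def barpts(I,pa,pb,th):
    m=((I[...,0]-I[...,2])>th).astype(np.uint8);P=[]
    for t in np.linspace(.1,.9,30):
        x=pa[0]+t*(pb[0]-pa[0]);y=pa[1]+t*(pb[1]-pa[1])
        c=int(round(x));ys=np.arange(int(y)-9,int(y)+10);w=m[ys,c]
        if w.sum()>2: P.append((c,ys[w>0].mean(),w.sum()))
    return np.array(P)
print(T[205:220,360])
bt=barpts(T,(300,211.5),(425,213),-20);bs=barpts(S,(327,167),(395,230),8)
print(bt[::6])
ft=np.polyfit(bt[:,0],bt[:,1],1);fs=np.polyfit(bs[:,0],bs[:,1],1)
def plane(n,f,a,b):
    c,d1=ray(n,a,np.polyval(f,a));_,d2=ray(n,b,np.polyval(f,b));q=np.cross(d1,d2);q/=np.linalg.norm(q);return q,q@c
q1,k1=plane('top',ft,300,425);q2,k2=plane('side',fs,330,392)
d=np.cross(q1,q2);d/=np.linalg.norm(d);d*=np.sign(d[1])
p0=np.linalg.solve(np.array([q1,q2,[0,1,0]]),[k1,k2,.04]);print('bar dir',d,'pt y=.04',p0,'yaw',np.degrees(np.arctan2(-d[0],d[1])))
R=np.array([onz('top',235+(x-400)/5,275+y/5,.055) for x,y in((492,110),(575,75),(648,215),(565,255))])
print('rest',R.mean(0),[np.linalg.norm(R[i]-R[i-1]) for i in range(4)])
for a,b in((3,0),(2,1)):
    v=R[b]-R[a];print('yaw',np.degrees(np.arctan2(v[1],v[0])))
print('grip top',two(('side',228.4,211.8),('top',263,304.4)),onz('side',228.4,211.8,.17),onz('top',263,304.4,.17))
C=np.array([onz('top',380+(x-400)/4,250+(y-375)/4,.04) for x,y in((455,540),(698,422),(730,482),(490,600))])
print('trough',C,C.mean(0),[np.linalg.norm(C[i]-C[i-1]) for i in range(4)])
for a,b in((0,1),(3,2)):
    v=C[b]-C[a];print('yaw',np.degrees(np.arctan2(v[1],v[0])))
print('bail',onz('top',380+208/4,250+125/4,.086),onz('side',295+202/4,335+(462-375)/4,.086))
for n,p in(('beaker',(167,291)),('tape',(344,322)),('spool',(460,231))):print(n,onz('top',*p,.02))
E
python3 m.py
```

```text
[[ 92 139 184]
 [ 92 139 185]
 [ 89 136 181]
 [ 87 133 177]
 [114 136 163]
 [157 155 151]
 [181 179 174]
 [183 180 176]
 [166 164 160]
 [130 135 139]
 [ 86 121 155]
 [ 92 140 185]
 [ 92 140 185]
 [ 93 141 186]
 [ 93 141 185]]
[[312.  211.    5. ]
 [333.  211.5   6. ]
 [354.  211.5   4. ]
 [375.  212.    5. ]
 [395.  212.    5. ]]
bar dir [0.1379 0.9904 0.0098] pt y=.04 [0.6105 0.04   0.2697] yaw -7.927285549671456
rest [0.445  0.2852 0.055 ] [np.float64(0.08243770733830655), np.float64(0.04559256527568179), np.float64(0.08036901570505844), np.float64(0.046095192143357895)]
yaw 20.763827121424548
yaw 21.215202437056412
grip top (array([0.447 , 0.2868, 0.1681]), np.float64(0.0028483964451568667)) [0.4471 0.2834 0.17  ] [0.4455 0.2871 0.17  ]
trough [[ 0.4474 -0.0374  0.04  ]
 [ 0.5034 -0.2076  0.04  ]
 [ 0.4618 -0.2214  0.04  ]
 [ 0.4065 -0.0538  0.04  ]] [ 0.4548 -0.1301  0.04  ] [np.float64(0.044131215512507364), np.float64(0.1791491974576051), np.float64(0.043829130779909874), np.float64(0.17643552848041635)]
yaw -71.80151500512697
yaw -71.7329266529629
bail [ 0.4564 -0.1293  0.086 ] [ 0.4546 -0.1338  0.086 ]
beaker [0.524  0.5507 0.02  ]
tape [0.3866 0.0996 0.02  ]
spool [ 0.5864 -0.2432  0.02  ]
```

Call:
apply_moves(
  increments=[
    [0, 0, 0, 0, 0, -6.15, 1],
    [0, 0, 0, 0, 0, -6.15, 1],
    [0, 0, 0, 0, 0, -6.15, 1],
    [0, 0, 0, 0, 0, -6.15, 1],
    [0, 0, 0, 0, 0, -6.15, 1],
    [0, 0, 0, 0, 0, -6.15, 1],
    [-0.0092, -0.0295, 0, 0, 0, 0, 1],
    [-0.0092, -0.0295, 0, 0, 0, 0, 1],
    [-0.0092, -0.0295, 0, 0, 0, 0, 1],
    [-0.0092, -0.0295, 0, 0, 0, 0, 1],
    [-0.0092, -0.0295, 0, 0, 0, 0, 1],
    [-0.0092, -0.0295, 0, 0, 0, 0, 1],
    [-0.0092, -0.0295, 0, 0, 0, 0, 1],
    [-0.0092, -0.0295, 0, 0, 0, 0, 1],
    [-0.0092, -0.0295, 0, 0, 0, 0, 1],
    [-0.0092, -0.0295, 0, 0, 0, 0, 1],
    [-0.0092, -0.0295, 0, 0, 0, 0, 1],
    [-0.0092, -0.0295, 0, 0, 0, 0, 1],
    [-0.0092, -0.0295, 0, 0, 0, 0, 1],
    [-0.0092, -0.0295, 0, 0, 0, 0, 1],
  ],
)

```text
clock: 1.77
position: [0.4469, 0.2841, 0.231]
ee_rot: [[-0.934, -0.358, -0.0], [-0.358, 0.934, -0.0], [0.001, -0.0, -1.0]]
force: [0.4, 0.8, -0.4]
grip_width: 0.085
grip_force: 0.0
```

Call:
apply_moves(
  increments=[
    [0, 0, 0.012, 0, 0, 0, 1],
    [0, 0, 0.012, 0, 0, 0, 1],
    [0, 0, 0.012, 0, 0, 0, 1],
    [0, 0, 0.012, 0, 0, 0, 1],
    [0, 0, 0.012, 0, 0, 0, 1],
    [0, 0, 0.012, 0, 0, 0, 1],
    [0, 0, 0.012, 0, 0, 0, 1],
    [0, 0, 0.012, 0, 0, 0, 1],
    [0, 0, 0, 0, 0, 0, 1],
    [0, 0, 0, 0, 0, 0, 1],
  ],
)

```text
clock: 2.6
position: [0.4458, 0.2852, 0.1347]
ee_rot: [[-0.934, -0.358, -0.002], [-0.358, 0.934, -0.001], [0.002, -0.001, -1.0]]
force: [-0.1, -0.5, 1.3]
grip_width: 0.0854
grip_force: 0.0
```

```bash
python3 - <<'E'
from h import *
a=snap('side','a.png');b=snap('top','b.png')
def c(I,x,y,w,h,k): return cv2.resize(cv2.cvtColor(I,4)[y:y+h,x:x+w],None,fx=k,fy=k,interpolation=cv2.INTER_CUBIC)
cv2.imwrite('pics/c3.png',np.hstack([c(a,190,150,80,120,5),c(b,225,240,80,120,5)]))
s=env.sense();print(s['position'],s['force'])
E
```

```text
[0.44677794 0.28591257 0.13591516] [0.63673738 0.10296654 0.39636313]
```

View pics/c3.png

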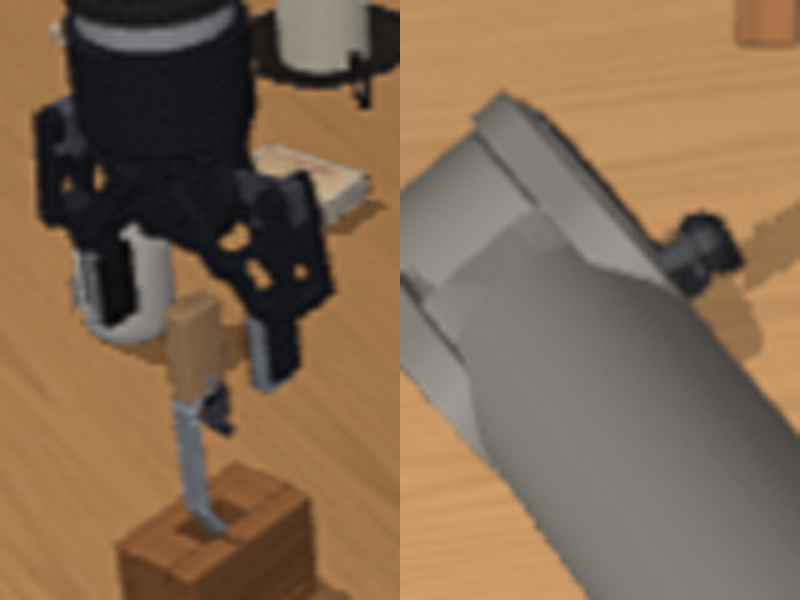

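The fingers straddle the block, with the pads at about (115,285) and (265,350) either side of the block at (193,345). I'll close and lift.

Call:
apply_moves(
  increments=[
    [0, 0, 0, 0, 0, 0, 0.5],
    [0, 0, 0, 0, 0, 0, 0.3],
    [0, 0, 0, 0, 0, 0, 0],
    [0, 0, 0, 0, 0, 0, 0],
    [0, 0, 0, 0, 0, 0, 0],
    [0, 0, 0, 0, 0, 0, 0],
    [0, 0, 0, 0, 0, 0, 0],
    [0, 0, 0, 0, 0, 0, 0],
    [0, 0, 0, 0, 0, 0, 0],
    [0, 0, -0.005, 0, 0, 0, 0],
    [0, 0, -0.008, 0, 0, 0, 0],
    [0, 0, -0.01, 0, 0, 0, 0],
    [0, 0, -0.01, 0, 0, 0, 0],
    [0, 0, -0.01, 0, 0, 0, 0],
    [0, 0, -0.01, 0, 0, 0, 0],
    [0, 0, -0.01, 0, 0, 0, 0],
    [0, 0, -0.01, 0, 0, 0, 0],
    [0, 0, 0, 0, 0, 0, 0],
    [0, 0, 0, 0, 0, 0, 0],
  ],
)

```text
clock: 4.28
position: [0.4468, 0.2857, 0.2091]
ee_rot: [[-0.934, -0.358, 0.001], [-0.358, 0.934, 0.001], [-0.002, 0.0, -1.0]]
force: [-0.9, -0.0, -1.1]
grip_width: 0.0132
grip_force: 59.2
```

Call:
apply_moves(
  increments=[
    [0, 0, -0.0117, 0, 0, 0, 0],
    [0, 0, -0.0117, 0, 0, 0, 0],
    [0, 0, -0.0117, 0, 0, 0, 0],
    [0, 0, -0.0117, 0, 0, 0, 0],
    [0, 0, -0.0117, 0, 0, 0, 0],
    [0, 0, -0.0117, 0, 0, 5.86, 0],
    [0, 0, -0.0117, 0, 0, 5.86, 0],
    [0, 0, -0.0117, 0, 0, 5.86, 0],
    [0, 0, -0.0117, 0, 0, 5.86, 0],
    [0, 0, -0.0117, 0, 0, 5.86, 0],
    [-0.0184, -0.0274, 0, 0, 0, 0, 0],
    [-0.0184, -0.0274, 0, 0, 0, 0, 0],
    [-0.0184, -0.0274, 0, 0, 0, 0, 0],
    [-0.0184, -0.0274, 0, 0, 0, 0, 0],
    [-0.0184, -0.0274, 0, 0, 0, 0, 0],
    [-0.0184, -0.0274, 0, 0, 0, 0, 0],
    [-0.0184, -0.0274, 0, 0, 0, 0, 0],
    [-0.0184, -0.0274, 0, 0, 0, 0, 0],
    [0, 0, 0, 0, 0, 0, 0],
    [0, 0, 0, 0, 0, 0, 0],
  ],
)

```text
clock: 5.95
position: [0.5609, 0.0447, 0.326]
ee_rot: [[-0.989, 0.15, 0.001], [0.15, 0.989, -0.001], [-0.001, -0.0, -1.0]]
force: [-0.2, 1.3, -2.4]
grip_width: 0.0132
grip_force: 59.1
```

```bash
python3 - <<'E'
from h import *
a=snap('side','d.png')
cv2.imwrite('pics/c4.png',cv2.resize(cv2.cvtColor(a,4)[130:250,280:440],None,fx=5,fy=5,interpolation=cv2.INTER_CUBIC))
s=env.sense();print(s['position'],s['force'],s['ee_rot'])
# predicted pixel of hook tip, gate end, slant bend, from tool pose (tool at hook (1,0,125))
p=np.array(s['position']);x=-np.array(s['ee_rot'])[:,0];
for n,a,z in(('gate end',11,86),('shank bend in',-7,56),('tip',-14,23),('slant end',10,24),('block top',1,160)):
    q=p+x*(a-1)/1e3+[0,0,(z-125)/1e3];u=proj('side',q)[0];print(n,q,u,(u-[280,130])*5)
print((proj('side',[[.6105,.04,.27]])-[280,130])*5)
E
```

```text
[0.56049168 0.047127   0.32578804] [-0.76839659  1.409882   -1.5708632 ] [[-9.89256699e-01  1.46188745e-01  1.86179072e-04]
 [ 1.46188850e-01  9.89256352e-01  8.31099975e-04]
 [-6.26813676e-05  8.49388522e-04 -9.99999637e-01]]
gate end [0.57038424 0.04566511 0.28678867] [340.18173244 194.08389583] [300.9086622  320.41947915]
shank bend in [0.55257762 0.04829651 0.25678754] [331.42291097 210.14495724] [257.11455486 400.72478618]
tip [0.54565283 0.04931983 0.2237871 ] [328.04499105 225.77406501] [240.22495525 478.87032504]
slant end [0.56939499 0.0458113  0.2247886 ] [339.25986479 222.25540134] [296.29932395 461.27700669]
block top [0.56049168 0.047127   0.36078804] [335.77002691 159.11045378] [278.85013454 145.55226889]
[[394.7374297  334.36774401]]
```

View pics/c4.png

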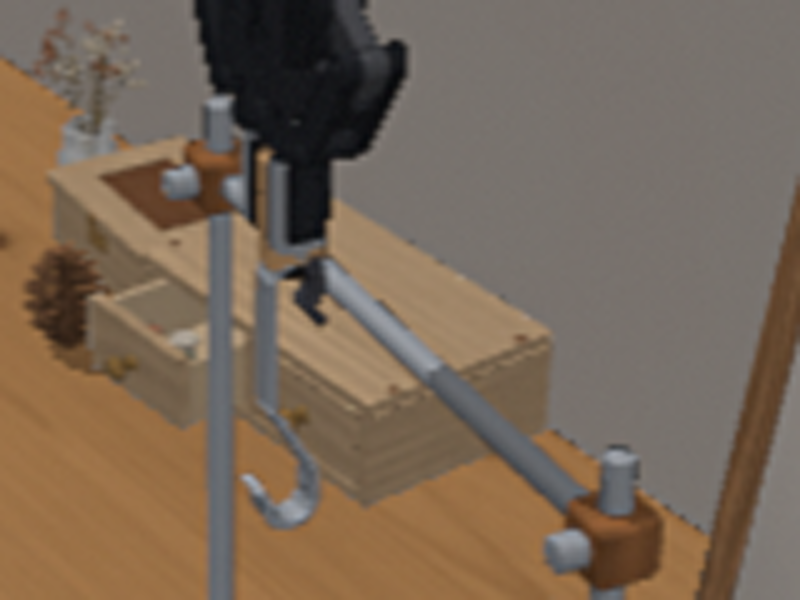

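The picture shows the hook upright in the fingers, with its tip at (245,478) and gate end at (318,320). Both are within a few mm of the prediction, so I'll advance onto the bar.

Call:
apply_moves(
  increments=[
    [-0.005, 0, 0, 0, 0, 0, 0],
    [-0.005, 0, 0, 0, 0, 0, 0],
    [-0.005, 0, 0, 0, 0, 0, 0],
    [-0.005, 0, 0, 0, 0, 0, 0],
    [-0.005, 0, 0, 0, 0, 0, 0],
    [-0.005, 0, 0, 0, 0, 0, 0],
    [-0.005, 0, 0, 0, 0, 0, 0],
    [-0.004, 0, 0, 0, 0, 0, 0],
    [-0.002, 0, 0, 0, 0, 0, 0],
    [-0.002, 0, 0, 0, 0, 0, 0],
    [0, 0, 0, 0, 0, 0, 0],
    [0, 0, 0, 0, 0, 0, 0],
  ],
)

```text
clock: 7.0
position: [0.6028, 0.0412, 0.3253]
ee_rot: [[-0.989, 0.145, -0.0], [0.145, 0.989, 0.0], [0.0, 0.0, -1.0]]
force: [0.2, -0.3, -2.3]
grip_width: 0.0133
grip_force: 59.2
```

Call:
apply_moves(
  increments=[
    [-0.0015, 0, 0, 0, 0, 0, 0],
    [-0.0015, 0, 0, 0, 0, 0, 0],
    [0, 0, 0, 0, 0, 0, 0],
    [0, 0, 0, 0, 0, 0, 0],
  ],
)

```text
clock: 7.33
position: [0.6059, 0.0408, 0.3253]
ee_rot: [[-0.989, 0.145, 0.0], [0.145, 0.989, 0.0], [0.0, 0.0, -1.0]]
force: [0.2, 0.2, -1.2]
grip_width: 0.0133
grip_force: 59.2
```

Call:
apply_moves(
  increments=[
    [-0.0015, 0, 0, 0, 0, 0, 0],
    [0, 0, 0, 0, 0, 0, 0],
    [0, 0, 0, 0, 0, 0, 0],
  ],
)

```text
clock: 7.58
position: [0.6074, 0.0406, 0.3253]
ee_rot: [[-0.989, 0.145, 0.0], [0.145, 0.989, 0.0], [-0.0, 0.0, -1.0]]
force: [0.1, 0.3, -2.5]
grip_width: 0.013
grip_force: 59.2
```

Call:
apply_moves(
  increments=[
    [-0.0015, 0, 0, 0, 0, 0, 0],
    [0, 0, 0, 0, 0, 0, 0],
    [0, 0, 0, 0, 0, 0, 0],
  ],
)

```text
clock: 7.83
position: [0.6089, 0.0403, 0.3253]
ee_rot: [[-0.989, 0.145, -0.0], [0.145, 0.989, 0.0], [0.0, 0.0, -1.0]]
force: [-0.1, 0.0, -1.9]
grip_width: 0.0131
grip_force: 59.2
```

Call:
apply_moves(
  increments=[
    [-0.0015, 0, 0, 0, 0, 0, 0],
    [0, 0, 0, 0, 0, 0, 0],
    [0, 0, 0, 0, 0, 0, 0],
  ],
)

```text
clock: 8.08
position: [0.6102, 0.0402, 0.3252]
ee_rot: [[-0.989, 0.145, -0.001], [0.145, 0.989, 0.0], [0.001, 0.0, -1.0]]
force: [-0.1, -0.3, -0.9]
grip_width: 0.0132
grip_force: 59.3
```

Call:
apply_moves(
  increments=[
    [-0.001, 0, 0, 0, 0, 0, 0],
    [0, 0, 0, 0, 0, 0, 0],
    [0, 0, 0, 0, 0, 0, 0],
  ],
)

```text
clock: 8.33
position: [0.6106, 0.0401, 0.3251]
ee_rot: [[-0.99, 0.144, -0.002], [0.144, 0.99, 0.0], [0.002, 0.0, -1.0]]
force: [-2.3, 1.1, -0.5]
grip_width: 0.0132
grip_force: 59.4
```

Call:
apply_moves(
  increments=[
    [-0.001, 0, 0, 0, 0, 0, 0],
    [0, 0, 0, 0, 0, 0, 0],
    [0, 0, 0, 0, 0, 0, 0],
  ],
)

```text
clock: 8.58
position: [0.6111, 0.0401, 0.325]
ee_rot: [[-0.99, 0.144, -0.003], [0.144, 0.99, 0.0], [0.003, -0.0, -1.0]]
force: [-4.9, 1.4, -0.2]
grip_width: 0.013
grip_force: 59.5
```

Call:
apply_moves(
  increments=[
    [0.002, 0, 0, 0, 0, 0, 0],
    [0, 0, 0.002, 0, 0, 0, 0],
    [0, 0, 0.002, 0, 0, 0, 0],
    [0, 0, 0.002, 0, 0, 0, 0],
    [0, 0, 0.002, 0, 0, 0, 0],
    [0, 0, 0.002, 0, 0, 0, 0],
    [0, 0, 0, 0, 0, 0, 0],
    [0, 0, 0, 0, 0, 0, 0],
  ],
)

```text
clock: 9.25
position: [0.6104, 0.0401, 0.3148]
ee_rot: [[-0.989, 0.145, -0.0], [0.145, 0.989, -0.0], [0.0, -0.0, -1.0]]
force: [-1.4, 1.0, -2.5]
grip_width: 0.0132
grip_force: 59.3
```

Call:
apply_moves(
  increments=[
    [0, 0, 0.0015, 0, 0, 0, 0],
    [0, 0, 0.0015, 0, 0, 0, 0],
    [0, 0, 0, 0, 0, 0, 0],
  ],
)

```text
clock: 9.5
position: [0.6104, 0.0401, 0.3121]
ee_rot: [[-0.989, 0.145, 0.0], [0.145, 0.989, -0.0], [-0.0, 0.0, -1.0]]
force: [-0.6, 0.5, -2.4]
grip_width: 0.0131
grip_force: 59.3
```

Call:
apply_moves(
  increments=[
    [0, 0, 0.0015, 0, 0, 0, 0],
    [0, 0, 0.0015, 0, 0, 0, 0],
    [0, 0, 0, 0, 0, 0, 0],
  ],
)

```text
clock: 9.75
position: [0.6104, 0.0401, 0.309]
ee_rot: [[-0.989, 0.145, 0.0], [0.145, 0.989, -0.0], [-0.0, 0.0, -1.0]]
force: [-1.2, -0.7, -1.5]
grip_width: 0.0131
grip_force: 59.3
```

Call:
apply_moves(
  increments=[
    [0, 0, 0.0015, 0, 0, 0, 0],
    [0, 0, 0.0015, 0, 0, 0, 0],
    [0, 0, 0, 0, 0, 0, 0],
  ],
)

```text
clock: 10.0
position: [0.6104, 0.0401, 0.3059]
ee_rot: [[-0.989, 0.145, 0.0], [0.145, 0.989, -0.0], [-0.0, -0.0, -1.0]]
force: [-1.4, -0.4, -1.7]
grip_width: 0.0127
grip_force: 59.3
```

Call:
apply_moves(
  increments=[
    [0, 0, 0.0015, 0, 0, 0, 0],
    [0, 0, 0.0015, 0, 0, 0, 0],
    [0, 0, 0, 0, 0, 0, 0],
  ],
)

```text
clock: 10.25
position: [0.6104, 0.0402, 0.3029]
ee_rot: [[-0.989, 0.145, 0.0], [0.145, 0.989, -0.0], [-0.0, -0.0, -1.0]]
force: [-0.9, -0.3, -2.9]
grip_width: 0.0129
grip_force: 59.3
```

Call:
apply_moves(
  increments=[
    [0, 0, 0.0015, 0, 0, 0, 0],
    [0, 0, 0.0015, 0, 0, 0, 0],
    [0, 0, 0, 0, 0, 0, 0],
  ],
)

```text
clock: 10.5
position: [0.6105, 0.0402, 0.3013]
ee_rot: [[-0.989, 0.145, 0.001], [0.145, 0.989, 0.001], [-0.001, 0.001, -1.0]]
force: [-2.5, 0.9, 3.3]
grip_width: 0.0126
grip_force: 60.0
```

Call:
apply_moves(
  increments=[
    [0, 0, 0.0015, 0, 0, 0, 0],
    [0, 0, 0.0015, 0, 0, 0, 0],
    [0, 0, 0, 0, 0, 0, 0],
  ],
)

```text
clock: 10.75
position: [0.6104, 0.0403, 0.297]
ee_rot: [[-0.99, 0.144, 0.0], [0.144, 0.99, 0.0], [-0.0, 0.0, -1.0]]
force: [-1.0, 1.1, -1.6]
grip_width: 0.0135
grip_force: 59.4
```

Call:
apply_moves(
  increments=[
    [0, 0, 0.001, 0, 0, 0, 0],
    [0, 0, 0.001, 0, 0, 0, 0],
    [0, 0, 0, 0, 0, 0, 0],
  ],
)

```text
clock: 11.0
position: [0.6104, 0.0402, 0.2948]
ee_rot: [[-0.99, 0.145, -0.0], [0.145, 0.99, -0.0], [-0.0, -0.0, -1.0]]
force: [-0.7, 0.7, -0.7]
grip_width: 0.0136
grip_force: 59.5
```

Call:
apply_moves(
  increments=[
    [0, 0, 0.001, 0, 0, 0, 0],
    [0, 0, 0, 0, 0, 0, 0],
    [0, 0, 0, 0, 0, 0, 0],
  ],
)

```text
clock: 11.25
position: [0.6104, 0.0402, 0.2939]
ee_rot: [[-0.989, 0.145, -0.0], [0.145, 0.989, -0.0], [0.0, -0.0, -1.0]]
force: [-0.2, 0.1, -1.3]
grip_width: 0.0133
grip_force: 59.4
```

Call:
apply_moves(
  increments=[
    [0, 0, 0.001, 0, 0, 0, 0],
    [0, 0, 0, 0, 0, 0, 0],
    [0, 0, 0, 0, 0, 0, 0],
  ],
)

```text
clock: 11.5
position: [0.6103, 0.04, 0.2929]
ee_rot: [[-0.989, 0.145, -0.0], [0.145, 0.989, -0.0], [0.0, -0.0, -1.0]]
force: [-0.7, -0.0, -1.8]
grip_width: 0.0135
grip_force: 59.3
```

Call:
apply_moves(
  increments=[
    [0, 0, 0.001, 0, 0, 0, 0],
    [0, 0, 0, 0, 0, 0, 0],
    [0, 0, 0, 0, 0, 0, 0],
  ],
)

```text
clock: 11.75
position: [0.6103, 0.0401, 0.292]
ee_rot: [[-0.989, 0.145, -0.0], [0.145, 0.989, -0.0], [0.0, -0.0, -1.0]]
force: [-0.8, -0.2, -1.2]
grip_width: 0.0131
grip_force: 59.3
```

Call:
apply_moves(
  increments=[
    [0, 0, 0.001, 0, 0, 0, 0],
    [0, 0, 0, 0, 0, 0, 0],
    [0, 0, 0, 0, 0, 0, 0],
  ],
)

```text
clock: 12.0
position: [0.6103, 0.0401, 0.2911]
ee_rot: [[-0.989, 0.145, -0.0], [0.145, 0.989, -0.0], [0.0, -0.0, -1.0]]
force: [-0.2, 0.1, -1.9]
grip_width: 0.0131
grip_force: 59.3
```

Call:
apply_moves(
  increments=[
    [0, 0, 0.001, 0, 0, 0, 0],
    [0, 0, 0, 0, 0, 0, 0],
    [0, 0, 0, 0, 0, 0, 0],
  ],
)

```text
clock: 12.25
position: [0.6103, 0.0401, 0.2902]
ee_rot: [[-0.99, 0.145, -0.0], [0.145, 0.99, 0.0], [0.0, 0.0, -1.0]]
force: [-1.2, 0.6, -1.4]
grip_width: 0.0131
grip_force: 59.3
```

Call:
apply_moves(
  increments=[
    [0, 0, 0.001, 0, 0, 0, 0],
    [0, 0, 0, 0, 0, 0, 0],
    [0, 0, 0, 0, 0, 0, 0],
  ],
)

```text
clock: 12.5
position: [0.6103, 0.0402, 0.2893]
ee_rot: [[-0.989, 0.145, -0.0], [0.145, 0.989, 0.0], [0.0, 0.0, -1.0]]
force: [-0.3, 0.8, -1.8]
grip_width: 0.0133
grip_force: 59.3
```

Call:
apply_moves(
  increments=[
    [0, 0, 0.001, 0, 0, 0, 0],
    [0, 0, 0, 0, 0, 0, 0],
    [0, 0, 0, 0, 0, 0, 0],
  ],
)

```text
clock: 12.75
position: [0.6103, 0.0402, 0.2887]
ee_rot: [[-0.989, 0.145, 0.0], [0.145, 0.989, 0.0], [-0.0, 0.0, -1.0]]
force: [-3.6, -0.0, 2.7]
grip_width: 0.0132
grip_force: 59.8
```

Call:
apply_moves(
  increments=[
    [0, 0, 0.001, 0, 0, 0, 0],
    [0, 0, 0, 0, 0, 0, 0],
    [0, 0, 0, 0, 0, 0, 0],
  ],
)

```text
clock: 13.0
position: [0.6104, 0.0402, 0.2882]
ee_rot: [[-0.989, 0.145, 0.001], [0.145, 0.989, 0.001], [-0.001, 0.001, -1.0]]
force: [-3.7, 0.3, 5.4]
grip_width: 0.0132
grip_force: 60.3
```

Call:
apply_moves(
  increments=[
    [0, 0, 0.001, 0, 0, 0, 0],
    [0, 0, 0, 0, 0, 0, 0],
    [0, 0, 0, 0, 0, 0, 0],
  ],
)

```text
clock: 13.25
position: [0.6104, 0.0403, 0.2877]
ee_rot: [[-0.99, 0.145, 0.001], [0.145, 0.99, 0.001], [-0.001, 0.001, -1.0]]
force: [-4.1, 0.4, 7.5]
grip_width: 0.0135
grip_force: 60.8
```

Call:
apply_moves(
  increments=[
    [0, 0, -0.002, 0, 0, 0, 0],
    [0, 0, 0, 0, 0, 0, 0],
    [0, 0, 0, 0, 0, 0, 0.3],
    [0, 0, 0, 0, 0, 0, 0.5],
    [0, 0, 0, 0, 0, 0, 0.5],
    [0, 0, 0, 0, 0, 0, 0.5],
    [0, 0, 0, 0, 0, 0, 0.5],
    [0, 0, -0.004, 0, 0, 0, 0.5],
    [0, 0, -0.01, 0, 0, 0, 0.5],
    [0, 0, -0.015, 0, 0, 0, 0.5],
    [0, 0, -0.015, 0, 0, 0, 0.5],
    [0, 0, -0.015, 0, 0, 0, 0.5],
    [0, 0, -0.015, 0, 0, 0, 0.5],
    [0, 0, 0, 0, 0, 0, 1],
    [0, 0, 0, 0, 0, 0, 1],
  ],
)

```text
clock: 14.5
position: [0.6109, 0.04, 0.3636]
ee_rot: [[-0.989, 0.145, 0.003], [0.145, 0.989, 0.0], [-0.003, 0.001, -1.0]]
force: [0.1, -0.6, -0.5]
grip_width: 0.0655
grip_force: 0.0
```

```bash
python3 - <<'E'
from h import *
a=snap('side','e.png')
x,y=300,150
cv2.imwrite('pics/c5.png',cv2.resize(cv2.cvtColor(a,4)[y:y+100,x:x+130],None,fx=6,fy=6,interpolation=cv2.INTER_CUBIC))
s=env.sense();print(s['position'],s['force'])
sx=np.array([.9895,-.1444,0]);o=np.array([.6103,.0402,.268-.104])
for n,a,z in(('crown',0,104),('gate end',11,86),('bend',-9,56),('tip',-14,23),('bottom',0,0),('blocktop',1,160)):
    print(n,(proj('side',o+sx*a/1e3+[0,0,z/1e3])[0]-[x,y])*6)
E
```

```text
[0.61034351 0.04010147 0.36234401] [-0.83874676  0.06070464 -0.32709045]
crown [352.58424826 286.62303972]
gate end [380.72171438 327.21213697]
bend [323.34861645 420.98665123]
tip [307.18993614 509.0340608 ]
bottom [342.31059421 555.25487848]
blocktop [361.5340272  128.37815686]
```

View pics/c5.png

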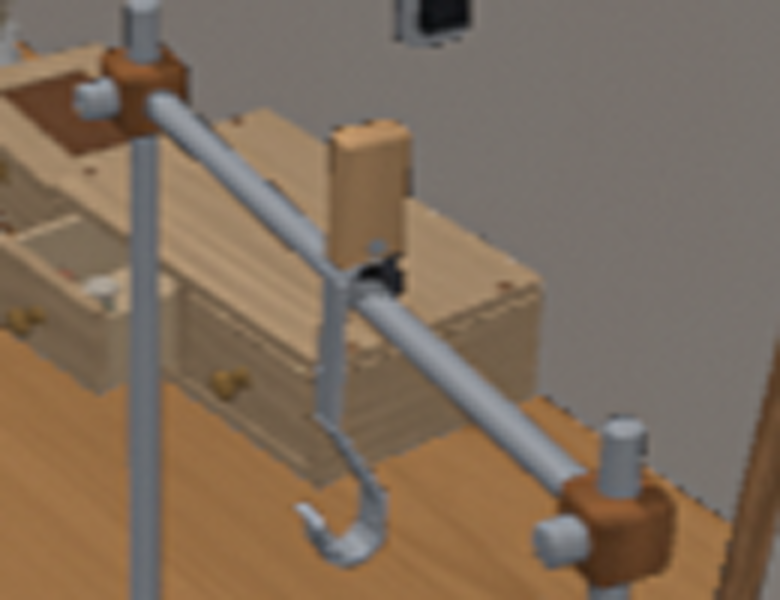

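The hook hangs home on the bar at about (350,285). The cushion is on top of the bar and the lower curl opens towards the robot, with its tip at (303,508). Next is the trough.

Call:
apply_moves(
  increments=[
    [0.02, 0, 0, 0, 0, 0, 1],
    [0.02, 0, 0, 0, 0, 0, 1],
    [0.02, 0, 0, 0, 0, 0, 1],
    [0.02, 0, 0, 0, 0, 0, 1],
    [0.02, 0, 0, 0, 0, 0, 1],
    [0, 0, 0, 0, 0, 7.06, 1],
    [0, 0, 0, 0, 0, 7.06, 1],
    [0, 0, 0, 0, 0, 7.06, 1],
    [0, 0, 0, 0, 0, 7.06, 1],
    [0, 0, 0, 0, 0, 7.06, 1],
    [0, 0, 0, 0, 0, 7.06, 1],
    [0, 0, 0, 0, 0, 7.06, 1],
    [0, 0, 0, 0, 0, 7.06, 1],
    [0, 0, 0, 0, 0, 7.06, 1],
    [-0.0144, -0.0185, 0, 0, 0, 0, 1],
    [-0.0144, -0.0185, 0, 0, 0, 0, 1],
    [-0.0144, -0.0185, 0, 0, 0, 0, 1],
    [-0.0144, -0.0185, 0, 0, 0, 0, 1],
    [-0.0144, -0.0185, 0, 0, 0, 0, 1],
    [-0.0144, -0.0185, 0, 0, 0, 0, 1],
  ],
)

```text
clock: 16.22
position: [0.4314, -0.0629, 0.3611]
ee_rot: [[-0.312, 0.95, -0.002], [0.95, 0.312, -0.0], [0.001, -0.002, -1.0]]
force: [0.6, -1.0, -0.4]
grip_width: 0.0853
grip_force: 0.0
```

Call:
apply_moves(
  increments=[
    [0, 0, 0.03, 0, 0, 0, 1],
    [0, 0, 0.03, 0, 0, 0, 1],
    [0, 0, 0.03, 0, 0, 0, 1],
    [0, 0, 0.03, 0, 0, 0, 1],
    [0, 0, 0.03, 0, 0, 0, 1],
    [0, 0, 0.03, 0, 0, 0, 1],
    [0, 0, 0.03, 0, 0, 0, 1],
    [0, 0, 0.03, 0, 0, 0, 1],
    [0, 0, 0.02, 0, 0, 0, 1],
    [0, 0, 0, 0, 0, 0, 1],
    [0, 0, 0, 0, 0, 0, 1],
    [0, 0, 0, 0, 0, 0, 1],
  ],
)

```text
clock: 17.22
position: [0.4334, -0.0622, 0.1031]
ee_rot: [[-0.311, 0.95, 0.001], [0.95, 0.311, 0.0], [-0.0, 0.001, -1.0]]
force: [-0.2, -0.3, 0.7]
grip_width: 0.0853
grip_force: 0.0
```

```bash
python3 - <<'E'
from h import *
a=snap('side','f.png');s=env.sense()
cv2.imwrite('pics/c6.png',cv2.resize(cv2.cvtColor(a,4)[250:430,270:470],None,fx=3.3,fy=3.3,interpolation=cv2.INTER_CUBIC))
print(s['position'],s['ee_rot'],s['qpos'],(proj('side',[s['position'],[.455,-.1305,.086]])-[270,250])*3.3)
E
```

```text
[ 0.43395374 -0.06208369  0.10351641] [[-3.11498125e-01  9.50243262e-01  2.58070243e-03]
 [ 9.50246664e-01  3.11498206e-01  3.80840416e-04]
 [-4.41993139e-04  2.57093495e-03 -9.99996597e-01]] [-25.65839187  11.4313759   31.4632347  124.41167408  -8.32343074
  45.95967567  29.23774224] [[140.11317933 263.76935765]
 [246.01885521 348.09100959]]
```

View pics/c6.png

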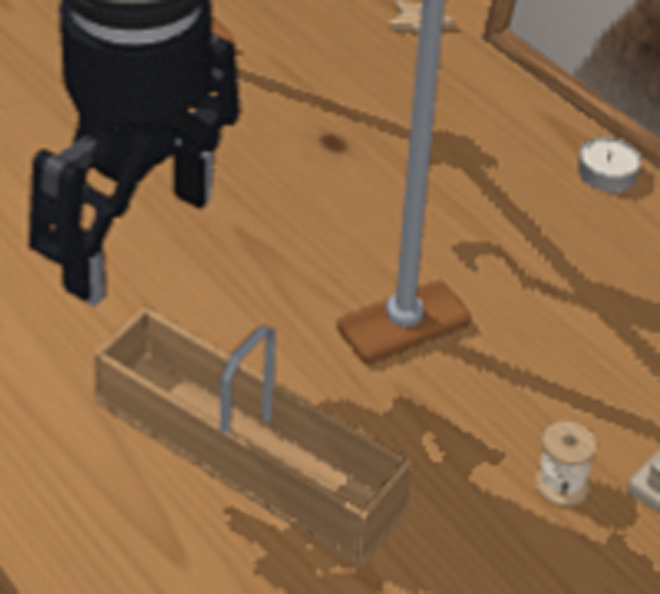

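The gripper is over the near end of the trough. The bail's middle is seen at (246,353) against a predicted (246,348), so my estimate is within about 3 mm. I'll descend and grip.

Call:
apply_moves(
  increments=[
    [0, 0, 0.015, 0, 0, 0, 1],
    [0, 0, 0.015, 0, 0, 0, 1],
    [0, 0, 0.015, 0, 0, 0, 1],
    [0, 0, 0.015, 0, 0, 0, 1],
    [0, 0, 0.015, 0, 0, 0, 1],
    [0, 0, 0.011, 0, 0, 0, 1],
    [0, 0, 0.006, 0, 0, 0, 1],
    [0, 0, 0, 0, 0, 0, 1],
    [0, 0, 0, 0, 0, 0, 0.6],
    [0, 0, 0, 0, 0, 0, 0.4],
    [0, 0, 0, 0, 0, 0, 0],
    [0, 0, 0, 0, 0, 0, 0],
    [0, 0, 0, 0, 0, 0, 0],
    [0, 0, 0, 0, 0, 0, 0],
    [0, 0, 0, 0, 0, 0, 0],
    [0, 0, 0, 0, 0, 0, 0],
  ],
)

```text
clock: 18.6
position: [0.4341, -0.062, 0.0114]
ee_rot: [[-0.312, 0.95, 0.002], [0.95, 0.312, 0.001], [-0.0, 0.002, -1.0]]
force: [-1.0, 0.5, 6.0]
grip_width: 0.0451
grip_force: 61.6
```

Call:
apply_moves(
  increments=[
    [0, 0, -0.005, 0, 0, 0, 0],
    [0, 0, -0.01, 0, 0, 0, 0],
    [0, 0, -0.01, 0, 0, 0, 0],
    [0, 0, -0.01, 0, 0, 0, 0],
    [0, 0, -0.01, 0, 0, 0, 0],
    [0, 0, -0.01, 0, 0, 0, 0],
    [0, 0, -0.01, 0, 0, 0, 0],
    [0, 0, -0.01, 0, 0, 0, 0],
    [0, 0, -0.01, 0, 0, 0, 0],
    [0, 0, -0.01, 0, 0, 0, 0],
    [0, 0, -0.01, 0, 0, 0, 0],
    [0, 0, -0.01, 0, 0, 0, 0],
    [0, 0, 0, 0, 0, 0, 0],
    [0.0183, 0.0106, 0, 0, 0, 0, 0],
    [0.0183, 0.0106, 0, 0, 0, 0, 0],
    [0.0183, 0.0106, 0, 0, 0, 0, 0],
    [0.0183, 0.0106, 0, 0, 0, 0, 0],
    [0.0183, 0.0106, 0, 0, 0, 0, 0],
    [0.0183, 0.0106, 0, 0, 0, 0, 0],
    [0, 0, 0, 0, 0, 0, 0],
  ],
)

```text
clock: 20.27
position: [0.4599, 0.0671, 0.1251]
ee_rot: [[-0.318, 0.948, 0.001], [0.948, 0.318, 0.002], [0.002, 0.001, -1.0]]
force: [0.7, 1.1, -2.3]
grip_width: 0.045
grip_force: 61.5
```

Call:
apply_moves(
  increments=[
    [0, 0, 0, 0, 0, -5.29, 0],
    [0, 0, 0, 0, 0, -5.29, 0],
    [0, 0, 0, 0, 0, -5.29, 0],
    [0, 0, 0, 0, 0, -5.29, 0],
    [0, 0, 0, 0, 0, -5.29, 0],
    [0, 0, 0, 0, 0, -5.29, 0],
    [0, 0, 0, 0, 0, -5.29, 0],
    [0, 0, 0, 0, 0, -5.29, 0],
    [0, 0, 0, 0, 0, -5.29, 0],
    [0, 0, 0, 0, 0, -5.29, 0],
    [0, 0, 0, 0, 0, -5.29, 0],
    [0, 0, 0, 0, 0, -5.29, 0],
    [0, 0, 0, 0, 0, 0, 0],
    [0, 0, 0, 0, 0, 0, 0],
    [0, 0, 0, 0, 0, 0, 0],
  ],
)

```text
clock: 21.52
position: [0.4588, 0.0617, 0.1251]
ee_rot: [[-0.989, 0.148, -0.001], [0.148, 0.989, -0.0], [0.001, -0.0, -1.0]]
force: [-0.3, -0.1, -2.8]
grip_width: 0.0451
grip_force: 61.6
```

```bash
python3 - <<'E'
from h import *
a=snap('side','g.png');b=snap('top','g2.png');s=env.sense();np.set_printoptions(precision=4,suppress=True)
x,y=260,140
A=cv2.resize(cv2.cvtColor(a,4)[y:y+150,x:x+130],None,fx=4,fy=4,interpolation=cv2.INTER_CUBIC)
B=cv2.resize(cv2.cvtColor(b,4)[150:350,290:380],None,fx=3,fy=3,interpolation=cv2.INTER_CUBIC)
cv2.imwrite('pics/c7.png',np.hstack([A,B]))
p=np.array(s['position']);R=np.array(s['ee_rot']);print(p,R,s['grip_width'],s['force'])
sx=-R[:,0];bt=p+sx*.0735+[0,0,.0746];print(bt,(proj('side',[bt,bt+[0,0,-.086],[.6103,.0402,.164]])-[x,y])*4,(proj('top',bt)-[290,150])*3)
E
```

```text
[0.459  0.0619 0.1252] [[-0.9891  0.147  -0.0003]
 [ 0.147   0.9891 -0.0001]
 [ 0.0003 -0.0001 -1.    ]] 0.04525801666889142 [-0.3765  0.2975 -2.1242]
[0.5317 0.0511 0.1998] [[245.9763 392.4527]
 [246.8199 533.6614]
 [388.2071 410.1699]] [[209.9634 309.1187]]
```

View pics/c7.png

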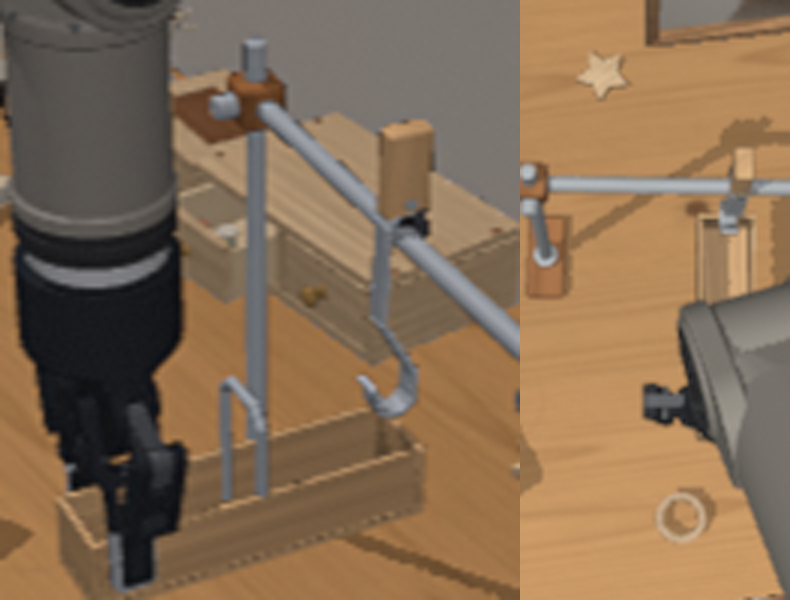

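The bail's middle is at (245,401) and the trough is level. It is in line with the hook, whose lower curl is at (390,400). I'll carry the bail over the tip.

Call:
apply_moves(
  increments=[
    [-0.006, 0, 0, 0, 0, 0, 0],
    [-0.006, 0, 0, 0, 0, 0, 0],
    [-0.006, 0, 0, 0, 0, 0, 0],
    [-0.006, 0, 0, 0, 0, 0, 0],
    [-0.006, 0, 0, 0, 0, 0, 0],
    [-0.006, 0, 0, 0, 0, 0, 0],
    [-0.006, 0, 0, 0, 0, 0, 0],
    [-0.006, 0, 0, 0, 0, 0, 0],
    [-0.006, 0, 0, 0, 0, 0, 0],
    [-0.006, 0, 0, 0, 0, 0, 0],
    [-0.006, 0, 0, 0, 0, 0, 0],
    [-0.006, 0, 0, 0, 0, 0, 0],
    [0, 0, 0, 0, 0, 0, 0],
    [0, 0, 0, 0, 0, 0, 0],
  ],
)

```text
clock: 22.78
position: [0.5305, 0.0516, 0.1252]
ee_rot: [[-0.989, 0.146, -0.0], [0.146, 0.989, -0.0], [0.0, -0.0, -1.0]]
force: [0.1, 0.4, -3.4]
grip_width: 0.0451
grip_force: 61.6
```

```bash
python3 - <<'E'
from h import *
a=snap('side','i.png');s=env.sense();np.set_printoptions(precision=4,suppress=True)
x,y=310,160
cv2.imwrite('pics/c8.png',cv2.resize(cv2.cvtColor(a,4)[y:y+115,x:x+80],None,fx=5,fy=5,interpolation=cv2.INTER_CUBIC))
p=np.array(s['position']);R=np.array(s['ee_rot']);print(p,s['force'])
sx=-R[:,0];bt=p+sx*.0735+[0,0,.0746];sy=R[:,1];print(bt,(proj('side',[bt-sy*.012,bt+sy*.012])-[x,y])*5)
o=np.array([.6093,.0403,.164]);print((proj('side',[o+sx*-.014+[0,0,.023]-sy*.007,o+sx*-.014+[0,0,.023]+sy*.007,o+[0,0,.004]])-[x,y])*5)
E
```

```text
[0.5301 0.0516 0.1251] [-0.086  -0.5193 -2.3254]
[0.6028 0.0409 0.1997] [[236.6684 359.2492]
 [207.079  328.7613]]
[[212.3325 383.8998]
 [195.3206 365.8944]
 [233.4266 405.2424]]
```

View pics/c8.png

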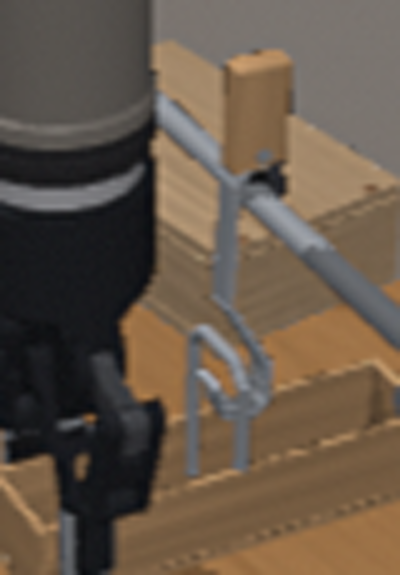

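The bail's top bar, (205,330) to (238,365), sits inside the curl above the tip at (205,375), as predicted. I'll lower it now.

Call:
apply_moves(
  increments=[
    [0, 0, 0.003, 0, 0, 0, 0],
    [0, 0, 0.003, 0, 0, 0, 0],
    [-0.0015, 0, 0.001, 0, 0, 0, 0],
    [-0.0015, 0, 0.002, 0, 0, 0, 0],
    [0, 0, 0.002, 0, 0, 0, 0],
    [0, 0, 0.002, 0, 0, 0, 0],
    [0, 0, 0.002, 0, 0, 0, 0],
    [0, 0, 0, 0, 0, 0, 0],
  ],
)

```text
clock: 23.5
position: [0.5328, 0.0512, 0.1098]
ee_rot: [[-0.989, 0.146, -0.001], [0.146, 0.989, -0.0], [0.001, -0.0, -1.0]]
force: [0.4, 0.1, -0.9]
grip_width: 0.0452
grip_force: 61.6
```

Call:
apply_moves(
  increments=[
    [0, 0, 0.002, 0, 0, 0, 0],
    [0, 0, 0.002, 0, 0, 0, 0],
    [0, 0, 0, 0, 0, 0, 0],
    [0, 0, 0, 0, 0, 0, 0],
  ],
)

```text
clock: 23.83
position: [0.5332, 0.0512, 0.1062]
ee_rot: [[-0.989, 0.146, -0.0], [0.146, 0.989, 0.0], [0.0, 0.0, -1.0]]
force: [0.7, -0.2, -1.3]
grip_width: 0.0452
grip_force: 61.6
```

Call:
apply_moves(
  increments=[
    [-0.001, 0, 0.002, 0, 0, 0, 0],
    [0, 0, 0.001, 0, 0, 0, 0],
    [0, 0, 0, 0, 0, 0, 0],
    [0, 0, 0, 0, 0, 0, 0],
  ],
)

```text
clock: 24.17
position: [0.5342, 0.051, 0.1032]
ee_rot: [[-0.989, 0.146, -0.0], [0.146, 0.989, 0.0], [0.0, 0.0, -1.0]]
force: [-0.1, -1.1, -3.0]
grip_width: 0.0452
grip_force: 61.6
```

Call:
apply_moves(
  increments=[
    [-0.0005, 0, 0.001, 0, 0, 0, 0],
    [-0.0005, 0, 0.001, 0, 0, 0, 0],
    [0, 0, 0, 0, 0, 0, 0],
    [0, 0, 0, 0, 0, 0, 0],
  ],
)

```text
clock: 24.5
position: [0.5352, 0.0509, 0.1012]
ee_rot: [[-0.989, 0.146, -0.0], [0.146, 0.989, 0.0], [0.0, 0.0, -1.0]]
force: [0.4, 0.5, -1.6]
grip_width: 0.0451
grip_force: 61.6
```

Call:
apply_moves(
  increments=[
    [-0.0005, 0, 0.001, 0, 0, 0, 0],
    [-0.0005, 0, 0.001, 0, 0, 0, 0],
    [0, 0, 0, 0, 0, 0, 0],
    [0, 0, 0, 0, 0, 0, 0],
  ],
)

```text
clock: 24.83
position: [0.5362, 0.0507, 0.0992]
ee_rot: [[-0.989, 0.146, -0.0], [0.146, 0.989, 0.0], [0.0, 0.0, -1.0]]
force: [-0.3, -0.3, -1.1]
grip_width: 0.045
grip_force: 61.6
```

Call:
apply_moves(
  increments=[
    [0, 0, 0.001, 0, 0, 0, 0],
    [0, 0, 0, 0, 0, 0, 0],
    [0, 0, 0, 0, 0, 0, 0],
  ],
)

```text
clock: 25.08
position: [0.5362, 0.0508, 0.0982]
ee_rot: [[-0.989, 0.146, -0.0], [0.146, 0.989, 0.0], [0.0, 0.0, -1.0]]
force: [0.4, -0.2, -1.5]
grip_width: 0.0451
grip_force: 61.6
```

Call:
apply_moves(
  increments=[
    [0, 0, 0.001, 0, 0, 0, 0],
    [0, 0, 0, 0, 0, 0, 0],
    [0, 0, 0, 0, 0, 0, 0],
  ],
)

```text
clock: 25.33
position: [0.5362, 0.0507, 0.0972]
ee_rot: [[-0.989, 0.146, -0.0], [0.146, 0.989, 0.0], [0.0, 0.0, -1.0]]
force: [0.2, 0.7, -2.8]
grip_width: 0.0448
grip_force: 61.6
```

Call:
apply_moves(
  increments=[
    [0, 0, 0.001, 0, 0, 0, 0],
    [0, 0, 0, 0, 0, 0, 0],
    [0, 0, 0, 0, 0, 0, 0],
  ],
)

```text
clock: 25.58
position: [0.5363, 0.0508, 0.0963]
ee_rot: [[-0.989, 0.146, 0.0], [0.146, 0.989, 0.0], [-0.0, 0.0, -1.0]]
force: [1.4, 0.6, -2.0]
grip_width: 0.0452
grip_force: 61.6
```

Call:
apply_moves(
  increments=[
    [0, 0, 0.001, 0, 0, 0, 0],
    [0, 0, 0, 0, 0, 0, 0],
    [0, 0, 0, 0, 0, 0, 0],
  ],
)

```text
clock: 25.83
position: [0.5367, 0.0508, 0.0956]
ee_rot: [[-0.989, 0.146, 0.001], [0.146, 0.989, 0.0], [-0.001, 0.0, -1.0]]
force: [0.7, 0.2, 0.1]
grip_width: 0.045
grip_force: 61.9
```

Call:
apply_moves(
  increments=[
    [0, 0, 0.001, 0, 0, 0, 0],
    [0, 0, 0, 0, 0, 0, 0],
    [0, 0, 0, 0, 0, 0, 0],
  ],
)

```text
clock: 26.08
position: [0.5371, 0.0508, 0.0949]
ee_rot: [[-0.989, 0.146, 0.002], [0.146, 0.989, 0.0], [-0.002, 0.001, -1.0]]
force: [1.0, -0.3, 3.0]
grip_width: 0.0451
grip_force: 62.2
```

Call:
apply_moves(
  increments=[
    [0, 0, -0.001, 0, 0, 0, 0],
    [0, 0, 0, 0, 0, 0, 0],
    [0, 0, 0, 0, 0, 0, 0.55],
    [0, 0, 0, 0, 0, 0, 0.65],
    [0, 0, 0, 0, 0, 0, 0.75],
    [0, 0, 0, 0, 0, 0, 0.85],
    [0, 0, 0, 0, 0, 0, 1],
    [0, 0, 0, 0, 0, 0, 1],
    [0, 0, 0, 0, 0, 0, 1],
    [0, 0, 0, 0, 0, 0, 1],
    [0.004, 0, -0.004, 0, 0, 0, 1],
    [0.004, 0, -0.006, 0, 0, 0, 1],
    [0.006, 0, -0.01, 0, 0, 0, 1],
    [0.006, 0, -0.01, 0, 0, 0, 1],
    [0.006, 0, -0.01, 0, 0, 0, 1],
    [0.006, 0, -0.01, 0, 0, 0, 1],
    [0.015, 0, -0.01, 0, 0, 0, 1],
    [0.02, 0, 0, 0, 0, 0, 1],
    [0.02, 0, 0, 0, 0, 0, 1],
    [0, 0, 0, 0, 0, 0, 1],
  ],
)

```text
clock: 27.75
position: [0.4462, 0.0639, 0.1558]
ee_rot: [[-0.99, 0.144, -0.003], [0.144, 0.99, 0.001], [0.003, 0.001, -1.0]]
force: [-0.6, 0.5, -0.8]
grip_width: 0.0854
grip_force: 0.0
```

```bash
python3 - <<'E'
from h import *
a=snap('side','j.png');s=env.sense()
x,y=260,140
cv2.imwrite('pics/c9.png',cv2.resize(cv2.cvtColor(a,4)[y:y+150,x:x+200],None,fx=4,fy=4,interpolation=cv2.INTER_CUBIC))
print(s['position'],s['force'],s['grip_width'])
p=[]
import time
for i in range(6):
    f=env.camera('side').astype(int); d=np.abs(f-a.astype(int)).sum(2)[140:320,300:470];p.append((round(env.sense()['clock'],2),int((d>60).sum())))
print(p)
# hook grip block and bail pixel check: low-saturation bluish pixels below the hook
m=((a[...,2].astype(int)-a[...,0])>-5)[200:290,330:372]
for r in range(0,90,3): print(200+r,''.join('#' if v else '.' for v in m[r]))
E
```

```text
[0.44843431 0.06383216 0.15607861] [ 0.12437879 -0.54300875 -0.3826396 ] 0.08562008874995408
[(27.85, 76), (27.9, 113), (27.95, 134), (28.0, 140), (28.05, 149), (28.1, 151)]
200 ........................############......
203 ........................###.....#######...
206 ........................###........#######
209 ........................###...........####
212 ........................###..............#
215 .......................####...............
218 .......................####...............
221 ........................##................
224 ...........................#..............
227 .............................#............
230 ...............................#..........
233 ...............................###........
236 .....................####......###........
239 .....................#############........
242 .....................##.########..........
245 .....................##.......##..........
248 .....................#.........##.........
251 .....................#.........##.........
254 .....................#.........##.........
257 .....................#........##..........
260 .....................#........##..........
263 .....................#........##..........
266 ..........................................
269 ..........................................
272 ..........................................
275 ..........................................
278 ..........................................
281 ..........................................
284 ..........................................
287 ..........................................
```

The bail hangs in the curl, at rows 236-242 of the side picture, and its legs are vertical at columns 351 and 361. I'll back off further and let it settle.

Call:
apply_moves(
  increments=[
    [0.01, 0, -0.01, 0, 0, 0, 1],
    [0.01, 0, -0.01, 0, 0, 0, 1],
    [0.01, 0, -0.01, 0, 0, 0, 1],
    [0, 0, 0, 0, 0, 0, 1],
    [0, 0, 0, 0, 0, 0, 1],
    [0, 0, 0, 0, 0, 0, 1],
    [0, 0, 0, 0, 0, 0, 1],
    [0, 0, 0, 0, 0, 0, 1],
    [0, 0, 0, 0, 0, 0, 1],
    [0, 0, 0, 0, 0, 0, 1],
    [0, 0, 0, 0, 0, 0, 1],
    [0, 0, 0, 0, 0, 0, 1],
    [0, 0, 0, 0, 0, 0, 1],
    [0, 0, 0, 0, 0, 0, 1],
    [0, 0, 0, 0, 0, 0, 1],
    [0, 0, 0, 0, 0, 0, 1],
    [0, 0, 0, 0, 0, 0, 1],
    [0, 0, 0, 0, 0, 0, 1],
    [0, 0, 0, 0, 0, 0, 1],
    [0, 0, 0, 0, 0, 0, 1],
  ],
)

```text
clock: 29.77
position: [0.4205, 0.0678, 0.1853]
ee_rot: [[-0.989, 0.146, -0.0], [0.146, 0.989, 0.0], [0.0, 0.0, -1.0]]
force: [-0.9, -0.5, -0.6]
grip_width: 0.0852
grip_force: 0.0
```

Call:
apply_moves(
  increments=[
    [0, 0, 0, 0, 0, 0, 1],
    [0, 0, 0, 0, 0, 0, 1],
    [0, 0, 0, 0, 0, 0, 1],
    [0, 0, 0, 0, 0, 0, 1],
    [0, 0, 0, 0, 0, 0, 1],
    [0, 0, 0, 0, 0, 0, 1],
    [0, 0, 0, 0, 0, 0, 1],
    [0, 0, 0, 0, 0, 0, 1],
    [0, 0, 0, 0, 0, 0, 1],
    [0, 0, 0, 0, 0, 0, 1],
    [0, 0, 0, 0, 0, 0, 1],
    [0, 0, 0, 0, 0, 0, 1],
    [0, 0, 0, 0, 0, 0, 1],
    [0, 0, 0, 0, 0, 0, 1],
    [0, 0, 0, 0, 0, 0, 1],
    [0, 0, 0, 0, 0, 0, 1],
    [0, 0, 0, 0, 0, 0, 1],
    [0, 0, 0, 0, 0, 0, 1],
    [0, 0, 0, 0, 0, 0, 1],
    [0, 0, 0, 0, 0, 0, 1],
  ],
)

```text
clock: 31.43
position: [0.4205, 0.0678, 0.1853]
ee_rot: [[-0.989, 0.146, 0.0], [0.146, 0.989, 0.0], [-0.0, 0.0, -1.0]]
force: [-0.4, -0.2, 0.2]
grip_width: 0.0854
grip_force: 0.0
```

```bash
cat > w.py <<'E'
from h import *
f0=cv2.cvtColor(env.camera('side'),7)
# track trough/hook corners over ~1.5 s of frames
x0,y0,x1,y1=320,170,400,300
mask=np.zeros_like(f0);mask[y0:y1,x0:x1]=255
P=cv2.goodFeaturesToTrack(f0,25,.05,5,mask=mask)
mx=[]
for i in range(20):
    f=cv2.cvtColor(env.camera('side'),7);Q,st,_=cv2.calcOpticalFlowPyrLK(f0,f,P,None)
    mx.append(np.abs(Q-P)[st.ravel()==1].max())
print(np.round(mx,2),env.sense()['clock'])
a=env.camera('side');m=((a[...,2].astype(int)-a[...,0])>-5)
for r in range(230,275,3): print(r,''.join('#' if v else '.' for v in m[r,335:372]))
E
python3 w.py
```

```text
[0.01 0.02 0.01 0.01 0.01 0.02 0.01 0.01 0.02 0.02 0.01 0.02 0.01 0.02
 0.01 0.02 0.02 0.01 0.01 0.01] 32.4833
230 ..........................#..........
233 ..........................###........
236 ................####......###........
239 ................#############........
242 ................##.########..........
245 ................##.......##..........
248 ................#.........##.........
251 ................#.........##.........
254 ................#.........##.........
257 ................#........##..........
260 ................#........##..........
263 ................#........##..........
266 .....................................
269 .....................................
272 .....................................
```

```bash
python3 -c "
from rig import env
print(env.finish_job())"
```

```text
the job is handed in; nothing more can be done
None
```

The job is handed in at about 32 s, though no verdict came back: the hook is snapped home near the bar's middle and released, and the trough hangs from its lower curl, still and with its bail legs vertical; I did not re-measure the bystanders.

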